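# Find the empty battery bay by its rocking cover and push it open

## Task

The white console on the eye-test desk has four identical covers in a row: three bays are packed full, so their covers sit solid, but one bay is empty and its cover rocks on its pivot. Press down on the blue ridged end of one cover after another with closed fingertips until you find the one that rocks, then push that end down until the cover stands fully open, and leave it open and untouched. Only press and push: do not force the solid covers, and do not pick up, shift or tip the bottle, the jar or the eye paddle.

Things in the scene. Friction and masses are not known exactly. Their poses are not given: they have to be found in the camera images.
- press_1 (a point): point on the top face of cover 1 of 4 (1 = left end of the row seen from the robot, 4 = right end), mid-width in its dark blue ridged end, 26 mm from that end's edge. x points to the plain end, y left along the row, z up. Grey slab 116 (x) x 82 (y) x 6 mm, flush with the console's top at 100 mm. Its level axle along y lies 40 mm ahead (+x), 3 mm under the top face. The point moves with the cover
- press_2 (a point): point on the top face of cover 2 of 4 (1 = left end of the row seen from the robot, 4 = right end), mid-width in its dark blue ridged end, 26 mm from that end's edge. x points to the plain end, y left along the row, z up. Grey slab 116 (x) x 82 (y) x 6 mm, flush with the console's top at 100 mm. Its level axle along y lies 40 mm ahead (+x), 3 mm under the top face. The point moves with the cover
- press_3 (a point): point on the top face of cover 3 of 4 (1 = left end of the row seen from the robot, 4 = right end), mid-width in its dark blue ridged end, 26 mm from that end's edge. x points to the plain end, y left along the row, z up. Grey slab 116 (x) x 82 (y) x 6 mm, flush with the console's top at 100 mm. Its level axle along y lies 40 mm ahead (+x), 3 mm under the top face. The point moves with the cover
- press_4 (a point): point on the top face of cover 4 of 4 (1 = left end of the row seen from the robot, 4 = right end), mid-width in its dark blue ridged end, 26 mm from that end's edge. x points to the plain end, y left along the row, z up. Grey slab 116 (x) x 82 (y) x 6 mm, flush with the console's top at 100 mm. Its level axle along y lies 40 mm ahead (+x), 3 mm under the top face. The point moves with the cover
- cover_1 (a joint): tilt of cover 1, rad: 0 shut, growing as the ridged end sinks into the bay and the plain end (50 mm beyond the axle) rises; stop at 0.8 = fully open. Over the empty bay 2 to 4 N on the ridged end turns it, and its stiff hinge stays where it is left; over a full bay it gives 1 to 3 mm (under 0.08 rad), then sits solid
- cover_2 (a joint): tilt of cover 2, rad: 0 shut, growing as the ridged end sinks into the bay and the plain end (50 mm beyond the axle) rises; stop at 0.8 = fully open. Over the empty bay 2 to 4 N on the ridged end turns it, and its stiff hinge stays where it is left; over a full bay it gives 1 to 3 mm (under 0.08 rad), then sits solid
- cover_3 (a joint): tilt of cover 3, rad: 0 shut, growing as the ridged end sinks into the bay and the plain end (50 mm beyond the axle) rises; stop at 0.8 = fully open. Over the empty bay 2 to 4 N on the ridged end turns it, and its stiff hinge stays where it is left; over a full bay it gives 1 to 3 mm (under 0.08 rad), then sits solid
- cover_4 (a joint): tilt of cover 4, rad: 0 shut, growing as the ridged end sinks into the bay and the plain end (50 mm beyond the axle) rises; stop at 0.8 = fully open. Over the empty bay 2 to 4 N on the ridged end turns it, and its stiff hinge stays where it is left; over a full bay it gives 1 to 3 mm (under 0.08 rad), then sits solid
- console: white low box with a blue foot, fixed to the table: 210 mm (x) by 400 mm (y), 100 mm high, four bays in a row along y, 92 mm apart, each 120 by 86 mm inside, 70 mm deep. Origin on the table under the middle of the row; front edge 80 mm in -x, rear edge 130 mm in +x; the rear 70 mm are a plain ledge level with the covers
- drops: small closed eye-drop bottle, 30 mm diameter, 70 mm tall, blue cap, standing on the console's rear ledge; origin at the centre of its underside. To be left alone
- jar: small jar with a green cap, 42 mm diameter, 35 mm tall, standing on the console's rear ledge; origin at the centre of its underside. To be left alone
- occluder: black eye-cover paddle lying on the table to the right of the console: handle 100 by 18 mm along its x, with a disc of 60 mm diameter at the +x end, 10 mm thick; origin under the middle of the handle. To be left alone

How it is judged:
By the outcome, as a careful person would: the job done as asked, in the order asked, and still so for the second after the job is handed in, with the robot touching nothing.
It also fails if it takes over 48 s, if anything falls off the work surface, if the arm or the gripper's body presses on something with over 40 N, if the wrist force passes 120 N, or if a joint passes its speed limit or range.

## Robot

A 6-joint arm with a two-finger parallel gripper is mounted at the origin on the work surface. World frame = base frame: x ahead of the robot, y to its left, z up, the work surface at z = 0. Lengths are in m, angles in degrees, forces in N, time in s.
With the tool pointing down it reaches from about 0.325 to 0.875 m from the base axis. Payload 4.4 kg.
Tool frame: the origin (TCP) lies midway between the tips of the shut fingers; the grasp point (between the pads) lies 19 mm behind it; z points along the fingers, y is the direction in which the jaws open and shut (so a half turn about z gives the same grasp; the last joint's range is limited). The gripper opens to 85 mm and grips with 20 to 120 N. Pads are 22 mm wide; open, the fingers measure 114 mm over their backs; the gripper's body (76 mm by 85 mm) begins 54 mm behind the grasp point. The pads swing forward as they close: fully open they stand 13 mm farther back than shut.
Start: joints at [54.402, 11.837, 88.321, -0, 79.842, -8.623], TCP at [0.261, 0.512, 0.209] pointing down, gripper open.
Joint ranges: [-156.59, 156.59], [-49.26, 127.26], [12.9, 141.05], [-63.56, 243.56], [4.71, 150.69], [-161.64, 161.64]. Speed limits (degrees/s): [159.86, 159.86, 180, 180, 180, 180].

## Interface

Orientations are given as a 3x3 rotation matrix whose columns are the frame's x, y, z axes.
In Python, from cell import manip gives the robot as it stands.
- The arm moves only by the tool apply_moves, never from a script. Its argument "steps" is a list of rows, each an object with "linear": the shift along the tool's x, y, z in m, a list of three; "spin": the turn about the tool's z in degrees; "jaw": the finger opening in m, from 0 to 0.0854. A call has exactly 8 rows; each row shifts and turns the commanded pose from where the row before left it, along the tool's axes as they then stand; what a row does not reach is not made up. A row lasts 1/10 s, in which the tool goes at most 50 mm and 8.59 degrees, less where a joint would pass 70% of its speed; a pose out of reach is approached as far as the arm can. A call with a gripper value outside its range is refused whole. The fingers move at their own pace and stop on an object; "newtons" is the grip in N (left out, the last holds). Time passes only in rows, so rows that do not move let the fingers close, or fill a call up. It gives the time, the measured TCP pose, the force and the opening at its end, in the units of the state.
- manip.read_state(): the state, without advancing time (a new reading comes with each control period).
- manip.snapshot(name): name is "scene" or "top" or "wrist"; returns the picture (400x640x3 uint8, red, green, blue); there is no depth.
- manip.calibration(name): a dict with "camera_matrix" (3x3 intrinsics, pixels), "extrinsics" (4x4, takes a point from camera to world coordinates). Camera axes: x right, y down, z forward; pixel columns grow to the right and rows downward; lengths in m; the calibration is good to about 2 mm. A picture is of the moment at which its call begins: read the wrist's pose just before it. calibration takes no time and is no camera call; for the wrist camera it gives the pose at the moment of the call.
- manip.sign_off(): hands the job in, once; it reports no verdict.
The state is a dict: "time": time; "joint_positions": joint angles; "joint_velocities": joint speeds; "joint_torque": joint torques, N m; "ee_pos": TCP position; "orientation": TCP orientation; "contact_force": force on the tool from outside, world axes, zero at the start; "moment": the same for the moment, N m; "finger_gap": finger opening in m.
Only numpy, scipy, OpenCV 4.12 (cv2) and the standard library are available. Lean on these libraries where they do the work, as an engineer would, in place of code of your own. Each camera call takes 0.05 s, during which the arm holds its last target.

## Working session

There is one attempt and no reset: what is moved stays moved. The work goes in short steps, Python scripts to look and compute and a tool call to move; the robot and the scene stay as the last step left them, time stands still between calls to the robot, and variables do not carry over. Pictures are saved under pics/ and viewed, and the job is handed in when it is done.

Besides the shell and the picture viewer there is one more tool, called after ">>>" by a JSON object that holds its "fn" and its "kwargs". apply_moves: Moves the arm, as the interface text tells. Its arguments: {"type":"object","properties":{"steps":{"type":"array"},"newtons":{"type":"number"}},"required":["steps"]}

```bash
mkdir -p pics; ls; python3 - <<'E'
from cell import manip
import cv2
for n in("scene","top"):
    im=manip.snapshot(n); cv2.imwrite(f"pics/{n}0.png",im[:,:,::-1])
s=manip.read_state(); print(s)
for n in("scene","top"):print(manip.calibration(n))
E
```

```text
pics
{'time': 0.1, 'joint_positions': array([ 5.44045273e+01,  1.18826184e+01,  8.83976038e+01,  3.96627028e-03,
        7.98424119e+01, -8.62259549e+00]), 'joint_velocities': array([ 0.01111436, -0.0231151 , -0.20884571, -0.04480771, -0.04624955,
       -0.02230902]), 'joint_torque': array([ 1.02035193e-05, -3.84089291e+01, -2.92546391e+01, -1.36069352e-04,
        4.85261728e-03,  7.85964414e-07]), 'ee_pos': array([0.26035183, 0.51185094, 0.20780152]), 'orientation': array([[-8.91215512e-01,  4.53578238e-01, -1.30122590e-03],
       [ 4.53579938e-01,  8.91213974e-01, -1.70077022e-03],
       [ 3.88238345e-04, -2.10596276e-03, -9.99997707e-01]]), 'contact_force': array([-0.26990662, -0.34876113, -0.01970365]), 'moment': array([-0.01330854,  0.051244  , -0.00429445]), 'finger_gap': 0.08549139674251363}
{'camera_matrix': array([[414.62090745,   0.        , 319.09217433],
       [  0.        , 414.62090745, 198.24091689],
       [  0.        ,   0.        ,   1.        ]]), 'extrinsics': array([[ 0.18284456,  0.78452887, -0.592522  ,  1.07716916],
       [ 0.98302323, -0.15525028,  0.09778898, -0.11930506],
       [-0.01527093, -0.60034307, -0.79959677,  0.73242189],
       [ 0.        ,  0.        ,  0.        ,  1.        ]])}
{'camera_matrix': array([[361.56002756,   0.        , 310.61065526],
       [  0.        , 361.56002756, 198.47050744],
       [  0.        ,   0.        ,   1.        ]]), 'extrinsics': array([[ 0.01234611, -0.99543617,  0.09462768,  0.53187523],
       [-0.99956397, -0.00974773,  0.02787217, -0.0519459 ],
       [-0.02682256, -0.09493053, -0.99512248,  0.93463797],
       [ 0.        ,  0.        ,  0.        ,  1.        ]])}
```

View pics/scene0.png

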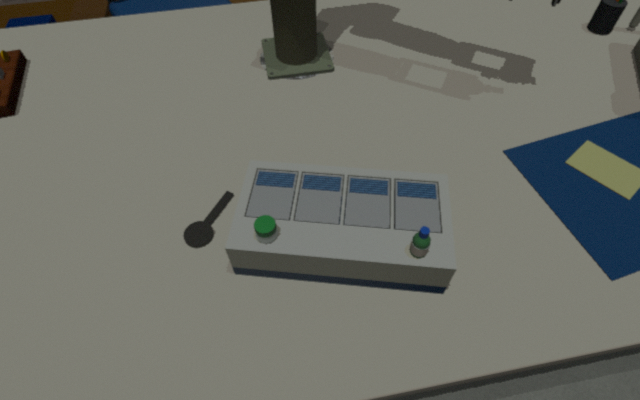

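View pics/top0.png

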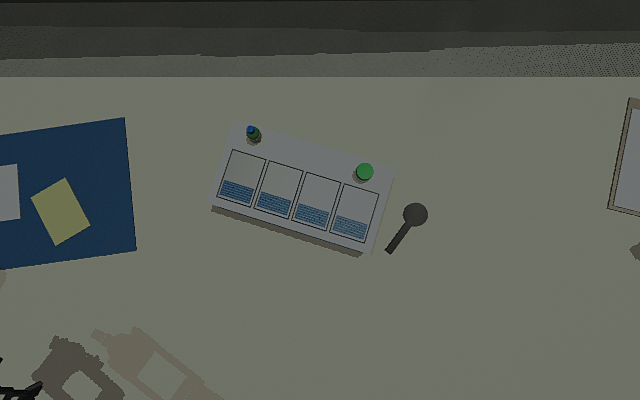

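The top view shows four covers in a tilted row, with their blue ends near (237,192), (274,204), (311,216) and (351,229). The jar is at (365,171), the bottle at (253,133) and the paddle at (408,225). The scene view shows the same row from the far side. Next I'll measure the blue patches in both views.

```bash
cat > h.py <<'E'
import numpy as np,cv2
from cell import manip
def ray(n,uv):
    c=manip.calibration(n);K=c["camera_matrix"];E=c["extrinsics"]
    d=E[:3,:3]@np.linalg.solve(K,[uv[0],uv[1],1.]);return E[:3,3],d
def plane(n,uv,z):
    o,d=ray(n,uv);return o+d*(z-o[2])/d[2]
def tri(a,b):
    (o,d),(p,e)=a,b;d=d/np.linalg.norm(d);e=e/np.linalg.norm(e)
    s=np.linalg.lstsq(np.c_[d,-e],p-o,rcond=None)[0]
    A=o+s[0]*d;B=p+s[1]*e;return (A+B)/2,np.linalg.norm(A-B)
E
python3 - <<'E'
from h import *
R={}
for n,roi in(("top",(205,130,400,250)),("scene",(240,160,450,232))):
    im=cv2.imread(f"pics/{n}0.png");hsv=cv2.cvtColor(im,cv2.COLOR_BGR2HSV)
    m=cv2.inRange(hsv,(95,90,40),(125,255,255));k=np.zeros_like(m);x0,y0,x1,y1=roi;k[y0:y1,x0:x1]=1;m*=k
    m=cv2.morphologyEx(m,cv2.MORPH_CLOSE,np.ones((4,4)))
    N,l,st,ce=cv2.connectedComponentsWithStats(m)
    L=[]
    for i in range(1,N):
        if st[i][4]<150: continue
        r=cv2.minAreaRect(np.argwhere(l==i)[:,::-1].astype(np.float32))
        L.append(ce[i]);print(n,ce[i].round(1),st[i][4],np.round(r[1],1),plane(n,ce[i],.1).round(4))
        print([plane(n,q,.1)[:2].round(3).tolist() for q in cv2.boxPoints(r)])
    L.sort(key=lambda c:plane(n,c,.1)[1],reverse=True);R[n]=L
P=[]
for a,b in zip(R["top"],R["scene"]):
    p,e=tri(ray("top",a),ray("scene",b));P.append(p);print(p.round(4),e.round(4))
P=np.array(P)
print(np.linalg.norm(np.diff(P[:,:2],axis=0),axis=1))
d=P[0]-P[3];print(np.degrees(np.arctan2(-d[0],d[1])))
E
```

```text
top [237.2 193. ] 510 [31.1 18.7] [0.6225 0.143  0.1   ]
[[0.61, 0.185], [0.652, 0.173], [0.631, 0.103], [0.589, 0.115]]
top [274.8 204.8] 518 [32.9 18.7] [0.5958 0.0544 0.1   ]
[[0.584, 0.097], [0.626, 0.084], [0.602, 0.011], [0.561, 0.024]]
top [312.5 216.4] 512 [31.4 18.7] [ 0.5697 -0.0335  0.1   ]
[[0.557, 0.009], [0.599, -0.004], [0.578, -0.073], [0.536, -0.061]]
top [350.8 227.9] 489 [32.1 18.7] [ 0.5443 -0.1217  0.1   ]
[[0.531, -0.079], [0.572, -0.092], [0.551, -0.162], [0.51, -0.149]]
scene [276.3 179.9] 456 [35.8 13. ] [ 0.5476 -0.1167  0.1   ]
[[0.553, -0.154], [0.52, -0.149], [0.542, -0.08], [0.574, -0.086]]
scene [322.4 183.5] 476 [36.3 13.2] [ 0.5742 -0.029   0.1   ]
[[0.58, -0.067], [0.547, -0.06], [0.568, 0.009], [0.6, 0.0]]
scene [369.2 187. ] 487 [36.7 13.3] [0.6007 0.0585 0.1   ]
[[0.606, 0.02], [0.574, 0.029], [0.595, 0.098], [0.626, 0.087]]
scene [417.2 190.7] 505 [38.  13.5] [0.6274 0.1467 0.1   ]
[[0.633, 0.107], [0.601, 0.118], [0.622, 0.188], [0.653, 0.175]]
[0.6236 0.1465 0.0948] 0.0046
[0.5966 0.0575 0.0948] 0.0048
[ 0.5703 -0.0309  0.0955] 0.0051
[ 0.5446 -0.1193  0.0969] 0.0053
[0.09306201 0.09219153 0.09204644]
-16.54899955918518
```

```bash
python3 - <<'E'
from h import *
im=cv2.imread("pics/top0.png");c=im[110:270,195:405]
cv2.imwrite("pics/topc.png",cv2.resize(c,None,fx=3.7,fy=3.7,interpolation=cv2.INTER_CUBIC)*1)
im=cv2.imread("pics/scene0.png");c=im[155:295,225:455]
cv2.imwrite("pics/scec.png",cv2.resize(c,None,fx=3.4,fy=3.4,interpolation=cv2.INTER_CUBIC))
E
```

```text
(no output)
```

View pics/topc.png

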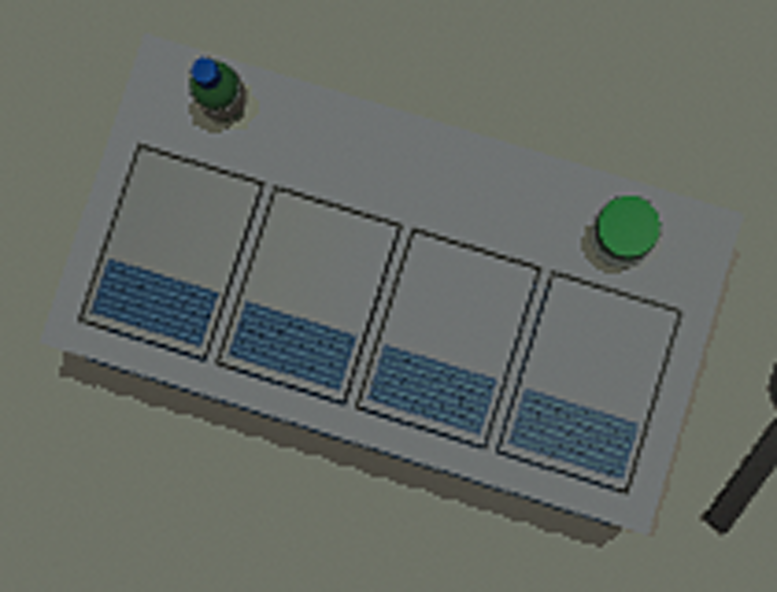

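View pics/scec.png

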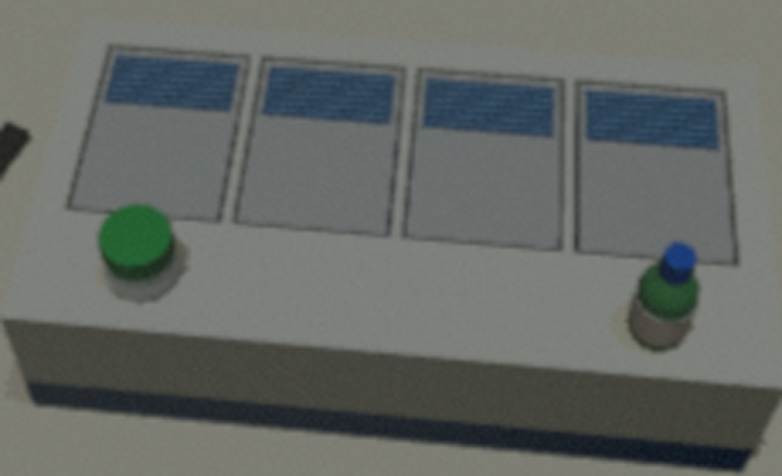

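The four pitches measure 92–93 mm and the heights about 0.095–0.10 m, so they match the text. The blue patch runs about 5–45 mm from the edge, so its centroid is the press point. I'll start with cover 1, fingers closed.

>>> {"fn": "apply_moves", "kwargs": {"steps": [{"linear": [-0.03,-0.01,0],"spin": 0,"jaw": 0},{"linear": [-0.03,-0.01,0],"spin": 0,"jaw": 0},{"linear": [-0.03,-0.01,0],"spin": 0,"jaw": 0},{"linear": [-0.03,-0.01,0],"spin": 0,"jaw": 0},{"linear": [-0.03,-0.01,0],"spin": 0,"jaw": 0},{"linear": [-0.03,-0.01,0],"spin": 0,"jaw": 0},{"linear": [-0.03,-0.01,0],"spin": 0,"jaw": 0},{"linear": [-0.03,-0.01,0],"spin": 0,"jaw": 0}], "newtons": 40}}

```text
time: 0.9
ee_pos: [0.4388, 0.3311, 0.2083]
orientation: [[-0.891, 0.454, -0.001], [0.454, 0.891, -0.0], [0.001, -0.001, -1.0]]
contact_force: [0.0, 0.6, -0.1]
finger_gap: -0.0002
```

>>> {"fn": "apply_moves", "kwargs": {"steps": [{"linear": [-0.03,-0.01,0],"spin": 0,"jaw": 0},{"linear": [-0.03,-0.01,0],"spin": 0,"jaw": 0},{"linear": [-0.03,-0.01,0],"spin": 0,"jaw": 0},{"linear": [-0.03,-0.01,0],"spin": 0,"jaw": 0},{"linear": [-0.03,-0.01,0],"spin": 0,"jaw": 0},{"linear": [-0.03,-0.01,0],"spin": 0,"jaw": 0},{"linear": [0,0,0],"spin": -5.2,"jaw": 0},{"linear": [0,0,0],"spin": -5.2,"jaw": 0}]}}

```text
time: 1.7
ee_pos: [0.5719, 0.1959, 0.2079]
orientation: [[-0.959, 0.284, -0.002], [0.284, 0.959, -0.0], [0.002, -0.001, -1.0]]
contact_force: [0.2, 0.2, 0.6]
finger_gap: -0.0002
```

```bash
cat > go.py <<'E'
from h import *
import sys
s=manip.read_state();t=np.array([float(v) for v in sys.argv[1:4]])
print(s["time"],s["ee_pos"].round(4),s["finger_gap"].round(4),s["contact_force"].round(2))
R=s["orientation"];print(R.round(3).tolist());print("tool shift",(R.T@(t-s["ee_pos"])).round(4))
y=np.degrees(np.arctan2(R[1,1],R[0,1]));print("spin",y-73.45)
E
python3 go.py .625 .145 .12
```

```text
Traceback (most recent call last):
  File "go.py", line 4, in <module>
    print(s["time"],s["ee_pos"].round(4),s["finger_gap"].round(4),s["contact_force"].round(2))
                                         ^^^^^^^^^^^^^^^^^^^^^
AttributeError: 'float' object has no attribute 'round'
```

>>> {"fn": "apply_moves", "kwargs": {"steps": [{"linear": [-0.022,-0.0112,0],"spin": 0,"jaw": 0},{"linear": [-0.022,-0.0112,0],"spin": 0,"jaw": 0},{"linear": [-0.0214,-0.0113,0.01],"spin": 0,"jaw": 0},{"linear": [0,0,0.02],"spin": 0,"jaw": 0},{"linear": [0,0,0.02],"spin": 0,"jaw": 0},{"linear": [0,0,0.02],"spin": 0,"jaw": 0},{"linear": [0,0,0.018],"spin": 0,"jaw": 0},{"linear": [0,0,0],"spin": 0,"jaw": 0}]}}

```text
time: 2.5
ee_pos: [0.6214, 0.1458, 0.1165]
orientation: [[-0.958, 0.285, -0.008], [0.285, 0.958, -0.001], [0.008, -0.003, -1.0]]
contact_force: [-0.7, -0.8, -0.1]
finger_gap: 0.0001
```

```bash
sed -i 's/s\["finger_gap"\].round(4)/s["finger_gap"]/' go.py
python3 go.py .625 .145 .11
python3 -c "
from h import *
for n in('scene','wrist','top'):cv2.imwrite(f'pics/{n}1.png',manip.snapshot(n)[:,:,::-1])"
```

```text
2.5 [0.6214 0.1458 0.1165] 5.580926477486743e-05 [-0.71 -0.77 -0.12]
[[-0.958, 0.285, -0.008], [0.285, 0.958, -0.001], [0.008, -0.003, -1.0]]
tool shift [-0.0037  0.0003  0.0065]
spin -0.033403023156793665
```

View pics/scene1.png

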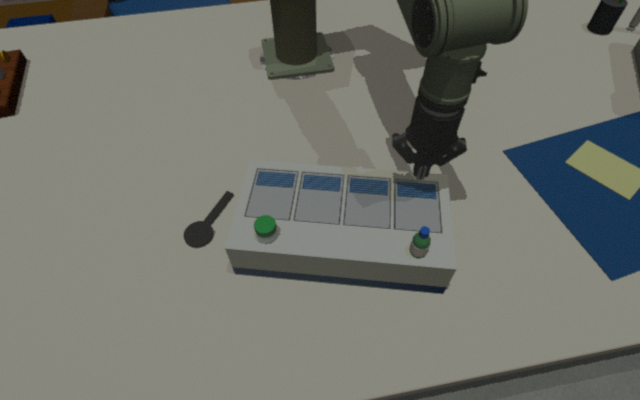

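View pics/wrist1.png

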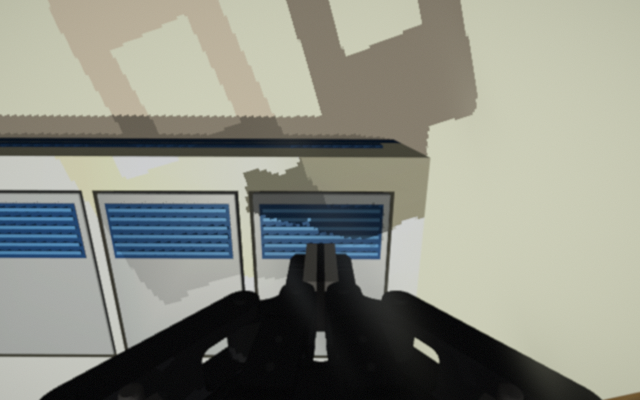

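The wrist view shows the closed tips at (320,245), in line with the middle of cover 1's blue patch at (320,230). The scene view shows the tips over cover 1 at (423,172). I'll check the patch position through the wrist camera too.

```bash
python3 - <<'E'
from h import *
for p in [(105+60,230),(262,205),(382,205),(262,258),(387,260),(250,192),(393,192)]: print(p,plane("wrist",p,.1).round(4))
E
```

```text
(165, 230) [0.5994 0.0555 0.1   ]
(262, 205) [0.6012 0.1182 0.1   ]
(382, 205) [0.6219 0.1875 0.1   ]
(262, 258) [0.6345 0.1063 0.1   ]
(387, 260) [0.6586 0.182  0.1   ]
(250, 192) [0.5915 0.1141 0.1   ]
(393, 192) [0.6159 0.1957 0.1   ]
```

>>> {"fn": "apply_moves", "kwargs": {"steps": [{"linear": [-0.003,0,0.004],"spin": 0,"jaw": 0},{"linear": [0,0,0.003],"spin": 0,"jaw": 0},{"linear": [0,0,0.002],"spin": 0,"jaw": 0},{"linear": [0,0,0.001],"spin": 0,"jaw": 0},{"linear": [0,0,0.001],"spin": 0,"jaw": 0},{"linear": [0,0,0.001],"spin": 0,"jaw": 0},{"linear": [0,0,0.001],"spin": 0,"jaw": 0},{"linear": [0,0,0],"spin": 0,"jaw": 0}]}}

```text
time: 3.45
ee_pos: [0.6274, 0.1453, 0.1077]
orientation: [[-0.958, 0.285, -0.0], [0.285, 0.958, -0.0], [0.0, -0.0, -1.0]]
contact_force: [0.1, -0.4, -0.6]
finger_gap: -0.0002
```

>>> {"fn": "apply_moves", "kwargs": {"steps": [{"linear": [0,0,0.001],"spin": 0,"jaw": 0},{"linear": [0,0,0.001],"spin": 0,"jaw": 0},{"linear": [0,0,0.001],"spin": 0,"jaw": 0},{"linear": [0,0,0.001],"spin": 0,"jaw": 0},{"linear": [0,0,0.001],"spin": 0,"jaw": 0},{"linear": [0,0,0.001],"spin": 0,"jaw": 0},{"linear": [0,0,0.001],"spin": 0,"jaw": 0},{"linear": [0,0,0.001],"spin": 0,"jaw": 0}]}}

```text
time: 4.25
ee_pos: [0.6275, 0.1454, 0.0998]
orientation: [[-0.958, 0.285, -0.0], [0.285, 0.958, 0.0], [0.0, -0.0, -1.0]]
contact_force: [1.0, 0.4, -1.2]
finger_gap: -0.0001
```

>>> {"fn": "apply_moves", "kwargs": {"steps": [{"linear": [0,0,0.0005],"spin": 0,"jaw": 0},{"linear": [0,0,0.0005],"spin": 0,"jaw": 0},{"linear": [0,0,0.0005],"spin": 0,"jaw": 0},{"linear": [0,0,0.0005],"spin": 0,"jaw": 0},{"linear": [0,0,0],"spin": 0,"jaw": 0},{"linear": [0,0,0],"spin": 0,"jaw": 0},{"linear": [0,0,0],"spin": 0,"jaw": 0},{"linear": [0,0,0],"spin": 0,"jaw": 0}]}}

```text
time: 5.05
ee_pos: [0.6276, 0.1453, 0.0979]
orientation: [[-0.958, 0.285, 0.0], [0.285, 0.958, 0.0], [-0.0, 0.0, -1.0]]
contact_force: [0.3, -1.4, -0.2]
finger_gap: 0.0001
```

>>> {"fn": "apply_moves", "kwargs": {"steps": [{"linear": [0,0,0.0005],"spin": 0,"jaw": 0},{"linear": [0,0,0.0005],"spin": 0,"jaw": 0},{"linear": [0,0,0.0005],"spin": 0,"jaw": 0},{"linear": [0,0,0.0005],"spin": 0,"jaw": 0},{"linear": [0,0,0],"spin": 0,"jaw": 0},{"linear": [0,0,0],"spin": 0,"jaw": 0},{"linear": [0,0,0],"spin": 0,"jaw": 0},{"linear": [0,0,0],"spin": 0,"jaw": 0}]}}

```text
time: 5.85
ee_pos: [0.6276, 0.1454, 0.0959]
orientation: [[-0.958, 0.285, 0.0], [0.285, 0.958, 0.0], [-0.0, 0.0, -1.0]]
contact_force: [0.6, -0.6, -0.0]
finger_gap: -0.0
```

>>> {"fn": "apply_moves", "kwargs": {"steps": [{"linear": [0,0,0.0005],"spin": 0,"jaw": 0},{"linear": [0,0,0.0005],"spin": 0,"jaw": 0},{"linear": [0,0,0.0005],"spin": 0,"jaw": 0},{"linear": [0,0,0.0005],"spin": 0,"jaw": 0},{"linear": [0,0,0],"spin": 0,"jaw": 0},{"linear": [0,0,0],"spin": 0,"jaw": 0},{"linear": [0,0,0],"spin": 0,"jaw": 0},{"linear": [0,0,0],"spin": 0,"jaw": 0}]}}

```text
time: 6.65
ee_pos: [0.6276, 0.1453, 0.0939]
orientation: [[-0.958, 0.285, 0.0], [0.285, 0.958, -0.0], [-0.0, 0.0, -1.0]]
contact_force: [0.2, 0.4, 0.4]
finger_gap: -0.0001
```

```bash
python3 -c "
from h import *
for n in('scene','wrist'):cv2.imwrite(f'pics/{n}2.png',manip.snapshot(n)[:,:,::-1])
im=cv2.imread('pics/scene2.png')[120:300,220:460]
cv2.imwrite('pics/scene2c.png',cv2.resize(im,None,fx=3.2,fy=3.2,interpolation=cv2.INTER_CUBIC))"
```

```text
(no output)
```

View pics/scene2c.png

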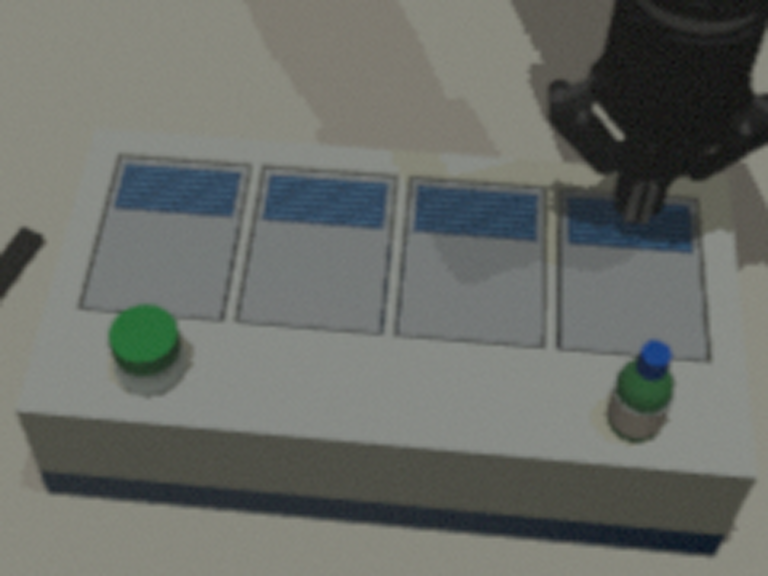

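View pics/wrist2.png

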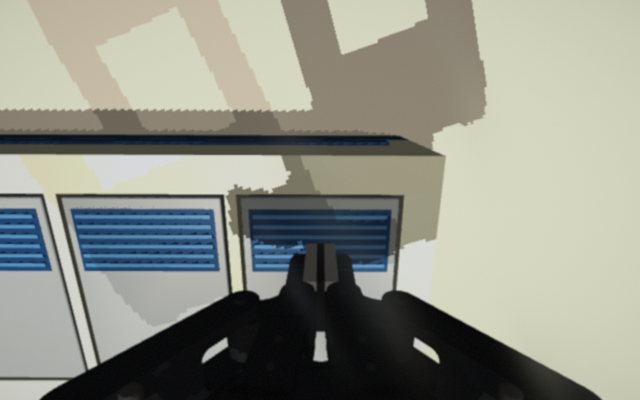

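Cover 1 still looks level and there's no force, so the tips at (640,215) in the crop may not be touching yet. I'll go on down gently.

>>> {"fn": "apply_moves", "kwargs": {"steps": [{"linear": [0,0,0.0005],"spin": 0,"jaw": 0},{"linear": [0,0,0.0005],"spin": 0,"jaw": 0},{"linear": [0,0,0.0005],"spin": 0,"jaw": 0},{"linear": [0,0,0.0005],"spin": 0,"jaw": 0},{"linear": [0,0,0],"spin": 0,"jaw": 0},{"linear": [0,0,0],"spin": 0,"jaw": 0},{"linear": [0,0,0],"spin": 0,"jaw": 0},{"linear": [0,0,0],"spin": 0,"jaw": 0}]}}

```text
time: 7.55
ee_pos: [0.6276, 0.1454, 0.0919]
orientation: [[-0.958, 0.285, 0.0], [0.285, 0.958, -0.0], [-0.0, -0.0, -1.0]]
contact_force: [0.2, -0.1, 0.3]
finger_gap: 0.0001
```

```bash
python3 -c "
from h import *
cv2.imwrite('pics/scene3.png',manip.snapshot('scene')[:,:,::-1]);cv2.imwrite('pics/top3.png',manip.snapshot('top')[:,:,::-1])
L=[]
for n in ('scene0','scene3'): L.append(cv2.resize(cv2.imread(f'pics/{n}.png')[150:245,380:460],None,fx=4.8,fy=4.8,interpolation=cv2.INTER_CUBIC))
cv2.imwrite('pics/c3.png',np.hstack(L))"
```

```text
(no output)
```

View pics/c3.png

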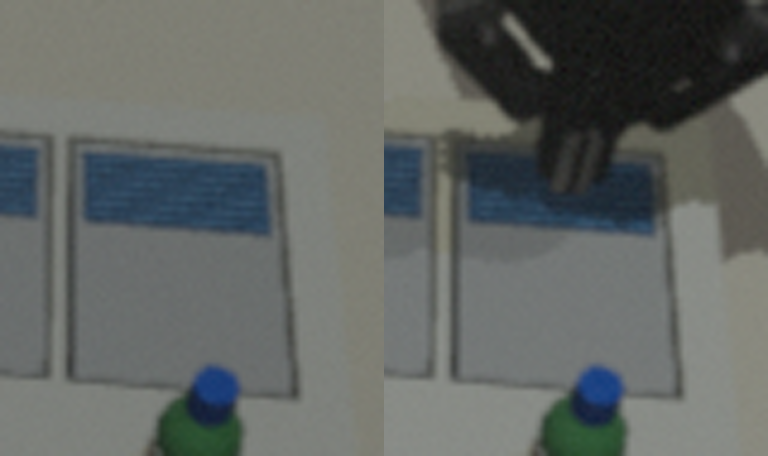

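Cover 1 hasn't moved (its rear edge is at the same pixels), so there's no contact yet. I'll continue slowly.

>>> {"fn": "apply_moves", "kwargs": {"steps": [{"linear": [0,0,0.0005],"spin": 0,"jaw": 0},{"linear": [0,0,0.0005],"spin": 0,"jaw": 0},{"linear": [0,0,0.0005],"spin": 0,"jaw": 0},{"linear": [0,0,0.0005],"spin": 0,"jaw": 0},{"linear": [0,0,0],"spin": 0,"jaw": 0},{"linear": [0,0,0],"spin": 0,"jaw": 0},{"linear": [0,0,0],"spin": 0,"jaw": 0},{"linear": [0,0,0],"spin": 0,"jaw": 0}]}}

```text
time: 8.45
ee_pos: [0.6276, 0.1454, 0.0899]
orientation: [[-0.958, 0.285, 0.0], [0.285, 0.958, 0.0], [-0.0, 0.0, -1.0]]
contact_force: [-0.3, -0.0, -0.7]
finger_gap: 0.0003
```

```bash
python3 -c "
from h import *
s=manip.read_state();print(s['contact_force'],s['moment'],s['joint_torque'].round(2))
for p in [(420.2,189.6)]: print(plane('scene',p,.1),plane('scene',p,.09))"
```

```text
[-0.28131605 -0.0111144  -0.6522732 ] [ 0.00075346 -0.00419498  0.03833454] [  0.   -46.53 -26.77  -0.     0.    -0.  ]
[0.62590267 0.15319032 0.1       ] [0.61876714 0.15749907 0.09      ]
```

```bash
python3 -c "
from h import *
L=[]
cv2.imwrite('pics/wrist4.png',manip.snapshot('wrist')[:,:,::-1]);cv2.imwrite('pics/scene4.png',manip.snapshot('scene')[:,:,::-1])
a=cv2.imread('pics/wrist4.png')[180:340,220:420];cv2.imwrite('pics/w4.png',cv2.convertScaleAbs(cv2.resize(a,None,fx=3.6,fy=3.6,interpolation=cv2.INTER_CUBIC),alpha=1.6,beta=20))
a=cv2.imread('pics/top3.png')[130:240,180:340];cv2.imwrite('pics/t4.png',cv2.convertScaleAbs(cv2.resize(a,None,fx=4.8,fy=4.8,interpolation=cv2.INTER_CUBIC),alpha=1.6,beta=10))
a=cv2.imread('pics/scene4.png')[140:230,370:490];cv2.imwrite('pics/s4.png',cv2.convertScaleAbs(cv2.resize(a,None,fx=6,fy=6,interpolation=cv2.INTER_CUBIC),alpha=1.7,beta=20))
"
```

```text
(no output)
```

View pics/w4.png

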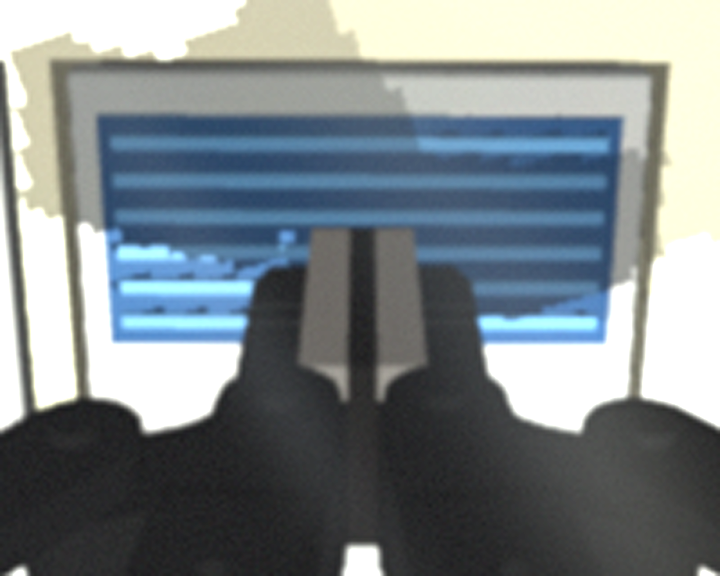

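View pics/t4.png

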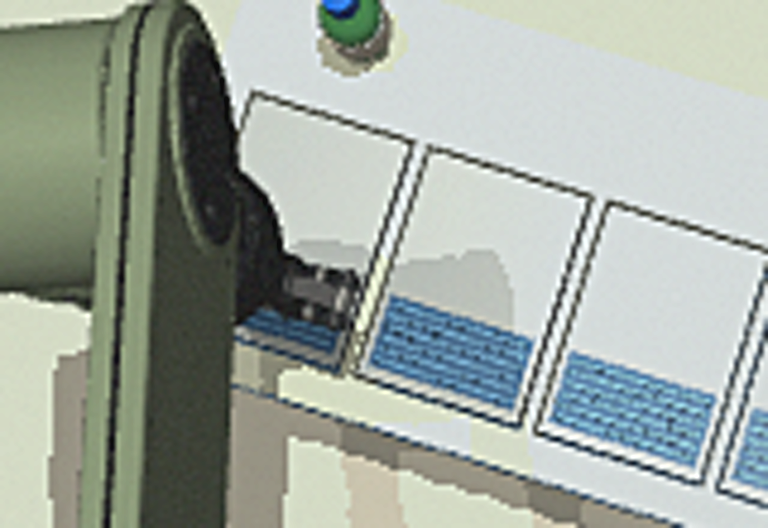

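View pics/s4.png

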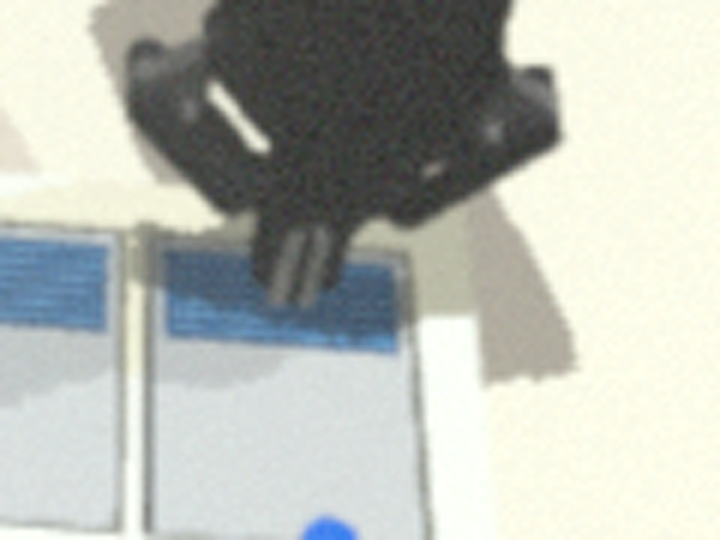

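```bash
python3 -c "
from h import *
s=manip.read_state();R=s['orientation'];t=s['ee_pos'];print(t)
for n,p in (('wrist',(320.6,243.9)),('scene',(419.2,190.8))):
  for z in (.08,.09,.1,.11,.12): print(n,z,(R.T@(plane(n,p,z)-t)).round(4))
print(tri(ray('wrist',(246,190+7)),ray('top',(217,196))))
"
```

```text
[0.62760424 0.14538899 0.08991545]
wrist 0.08 [-0.0053  0.0015  0.0099]
wrist 0.09 [-0.0007  0.0015 -0.0001]
wrist 0.1 [ 0.0039  0.0015 -0.0101]
wrist 0.11 [ 0.0084  0.0014 -0.0201]
wrist 0.12 [ 0.013   0.0014 -0.0301]
scene 0.08 [0.0168 0.0091 0.0099]
scene 0.09 [ 0.0087  0.007  -0.0001]
scene 0.1 [ 0.0007  0.005  -0.0101]
scene 0.11 [-0.0073  0.0029 -0.0201]
scene 0.12 [-0.0153  0.0008 -0.0301]
(array([0.58569593, 0.15531837, 0.20584016]), np.float64(0.037881747947520326))
```

Read against the 22 mm pad width, both views put the real tip at about z 0.115, so roughly 25 mm above the reported TCP. That means there's still clear air under it. I'll keep going with small force-checked steps.

>>> {"fn": "apply_moves", "kwargs": {"steps": [{"linear": [0,0,0.0006],"spin": 0,"jaw": 0},{"linear": [0,0,0.0006],"spin": 0,"jaw": 0},{"linear": [0,0,0.0006],"spin": 0,"jaw": 0},{"linear": [0,0,0.0006],"spin": 0,"jaw": 0},{"linear": [0,0,0.0006],"spin": 0,"jaw": 0},{"linear": [0,0,0.0006],"spin": 0,"jaw": 0},{"linear": [0,0,0.0004],"spin": 0,"jaw": 0},{"linear": [0,0,0],"spin": 0,"jaw": 0}]}}

```text
time: 9.35
ee_pos: [0.6275, 0.1454, 0.0858]
orientation: [[-0.958, 0.285, -0.0], [0.285, 0.958, -0.0], [0.0, -0.0, -1.0]]
contact_force: [0.1, -0.3, -0.6]
finger_gap: 0.0
```

>>> {"fn": "apply_moves", "kwargs": {"steps": [{"linear": [0,0,0.0006],"spin": 0,"jaw": 0},{"linear": [0,0,0.0006],"spin": 0,"jaw": 0},{"linear": [0,0,0.0006],"spin": 0,"jaw": 0},{"linear": [0,0,0.0006],"spin": 0,"jaw": 0},{"linear": [0,0,0.0006],"spin": 0,"jaw": 0},{"linear": [0,0,0],"spin": 0,"jaw": 0},{"linear": [0,0,0],"spin": 0,"jaw": 0},{"linear": [0,0,0],"spin": 0,"jaw": 0}]}}

```text
time: 10.15
ee_pos: [0.6276, 0.1454, 0.0829]
orientation: [[-0.958, 0.285, 0.0], [0.285, 0.958, 0.0], [-0.0, 0.0, -1.0]]
contact_force: [-0.0, -0.0, -0.2]
finger_gap: 0.0
```

```bash
python3 -c "
from h import *
cv2.imwrite('pics/wrist5.png',manip.snapshot('wrist')[:,:,::-1]);cv2.imwrite('pics/scene5.png',manip.snapshot('scene')[:,:,::-1])
L=[]
for n in ('wrist4','wrist5'): L.append(cv2.convertScaleAbs(cv2.resize(cv2.imread(f'pics/{n}.png')[180:300,220:420],None,fx=2,fy=2),alpha=1.6,beta=20))
for n in ('scene4','scene5'): L.append(cv2.convertScaleAbs(cv2.resize(cv2.imread(f'pics/{n}.png')[150:246,380:460],None,fx=3.5,fy=2.5),alpha=1.6,beta=20))
h=lambda a:cv2.resize(a,(400,270))
cv2.imwrite('pics/c5.png',np.vstack([np.hstack([h(L[0]),h(L[1])]),np.hstack([h(L[2]),h(L[3])])]))"
```

```text
(no output)
```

View pics/c5.png

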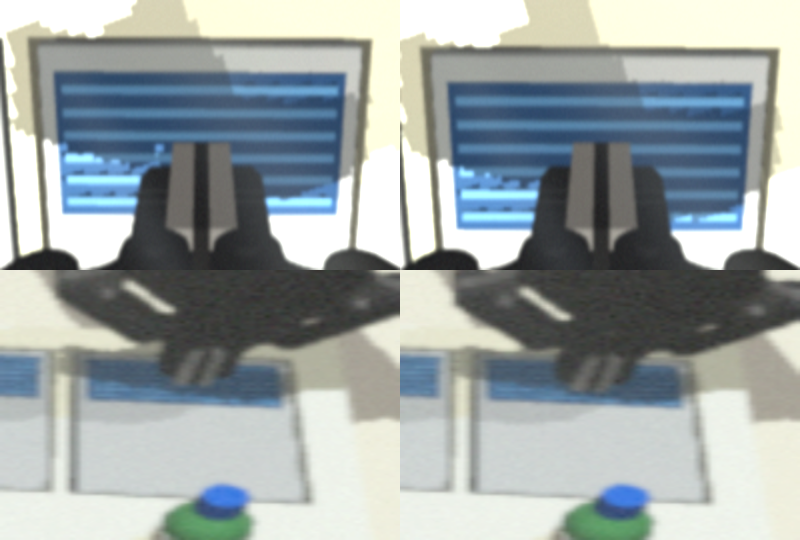

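The cover is still flat and the tips are above it, with the patch growing in the wrist view.

>>> {"fn": "apply_moves", "kwargs": {"steps": [{"linear": [0,0,0.0006],"spin": 0,"jaw": 0},{"linear": [0,0,0.0006],"spin": 0,"jaw": 0},{"linear": [0,0,0.0006],"spin": 0,"jaw": 0},{"linear": [0,0,0.0006],"spin": 0,"jaw": 0},{"linear": [0,0,0.0006],"spin": 0,"jaw": 0},{"linear": [0,0,0.0006],"spin": 0,"jaw": 0},{"linear": [0,0,0.0004],"spin": 0,"jaw": 0},{"linear": [0,0,0],"spin": 0,"jaw": 0}]}}

```text
time: 11.05
ee_pos: [0.6275, 0.1453, 0.0788]
orientation: [[-0.958, 0.285, -0.0], [0.285, 0.958, -0.0], [0.0, -0.0, -1.0]]
contact_force: [0.2, 0.1, -0.1]
finger_gap: 0.0005
```

>>> {"fn": "apply_moves", "kwargs": {"steps": [{"linear": [0,0,0.0006],"spin": 0,"jaw": 0},{"linear": [0,0,0.0006],"spin": 0,"jaw": 0},{"linear": [0,0,0.0006],"spin": 0,"jaw": 0},{"linear": [0,0,0.0006],"spin": 0,"jaw": 0},{"linear": [0,0,0.0006],"spin": 0,"jaw": 0},{"linear": [0,0,0],"spin": 0,"jaw": 0},{"linear": [0,0,0],"spin": 0,"jaw": 0},{"linear": [0,0,0],"spin": 0,"jaw": 0}]}}

```text
time: 11.85
ee_pos: [0.6276, 0.1454, 0.0771]
orientation: [[-0.958, 0.285, 0.0], [0.285, 0.958, -0.0], [-0.0, -0.0, -1.0]]
contact_force: [-3.2, 0.1, 7.0]
finger_gap: -0.0
```

Contact: 7 N, and the tool lags its command. One small extra push will tell a solid cover from a rocking one.

>>> {"fn": "apply_moves", "kwargs": {"steps": [{"linear": [0,0,0.0005],"spin": 0,"jaw": 0},{"linear": [0,0,0.0005],"spin": 0,"jaw": 0},{"linear": [0,0,0],"spin": 0,"jaw": 0},{"linear": [0,0,0],"spin": 0,"jaw": 0},{"linear": [0,0,0],"spin": 0,"jaw": 0},{"linear": [0,0,0],"spin": 0,"jaw": 0},{"linear": [0,0,0],"spin": 0,"jaw": 0},{"linear": [0,0,0],"spin": 0,"jaw": 0}]}}

```text
time: 12.65
ee_pos: [0.6277, 0.1454, 0.077]
orientation: [[-0.959, 0.285, 0.0], [0.285, 0.959, -0.0], [-0.0, -0.0, -1.0]]
contact_force: [-3.7, -1.5, 9.2]
finger_gap: -0.0003
```

The command went down 1 mm, the tip stayed at 0.077 and the force rose to 9 N, so cover 1 is solid. I'll lift and move 92 mm along to cover 2.

>>> {"fn": "apply_moves", "kwargs": {"steps": [{"linear": [0,0,-0.01],"spin": 0,"jaw": 0},{"linear": [0,0,-0.005],"spin": 0,"jaw": 0},{"linear": [0,-0.023,0],"spin": 0,"jaw": 0},{"linear": [0,-0.023,0],"spin": 0,"jaw": 0},{"linear": [0,-0.023,0],"spin": 0,"jaw": 0},{"linear": [0,-0.023,0],"spin": 0,"jaw": 0},{"linear": [0,0,0.004],"spin": 0,"jaw": 0},{"linear": [0,0,0.003],"spin": 0,"jaw": 0}]}}

```text
time: 13.45
ee_pos: [0.6015, 0.057, 0.0828]
orientation: [[-0.958, 0.286, 0.0], [0.286, 0.958, 0.001], [-0.0, 0.001, -1.0]]
contact_force: [-0.1, 0.3, -0.2]
finger_gap: 0.0003
```

```bash
python3 -c "
from h import *
cv2.imwrite('pics/wrist6.png',manip.snapshot('wrist')[:,:,::-1])"
```

```text
(no output)
```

View pics/wrist6.png

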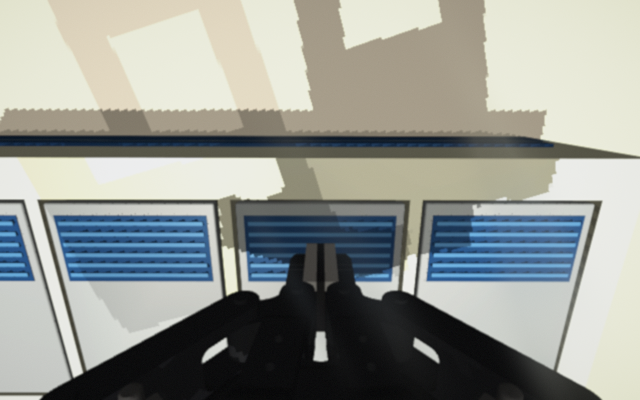

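The tips at (320,245) are centred over cover 2's patch (320,248), and cover 1 on the right is still flat. Now I'll press cover 2.

>>> {"fn": "apply_moves", "kwargs": {"steps": [{"linear": [0,0,0.001],"spin": 0,"jaw": 0},{"linear": [0,0,0.001],"spin": 0,"jaw": 0},{"linear": [0,0,0.001],"spin": 0,"jaw": 0},{"linear": [0,0,0.001],"spin": 0,"jaw": 0},{"linear": [0,0,0.001],"spin": 0,"jaw": 0},{"linear": [0,0,0.001],"spin": 0,"jaw": 0},{"linear": [0,0,0.001],"spin": 0,"jaw": 0},{"linear": [0,0,0],"spin": 0,"jaw": 0}]}}

```text
time: 14.3
ee_pos: [0.6014, 0.0574, 0.077]
orientation: [[-0.958, 0.285, 0.0], [0.285, 0.958, 0.0], [-0.0, 0.0, -1.0]]
contact_force: [-4.1, -0.1, 5.1]
finger_gap: -0.0002
```

>>> {"fn": "apply_moves", "kwargs": {"steps": [{"linear": [0,0,0.0005],"spin": 0,"jaw": 0},{"linear": [0,0,0.0005],"spin": 0,"jaw": 0},{"linear": [0,0,0.0005],"spin": 0,"jaw": 0},{"linear": [0,0,0],"spin": 0,"jaw": 0},{"linear": [0,0,0],"spin": 0,"jaw": 0},{"linear": [0,0,0],"spin": 0,"jaw": 0},{"linear": [0,0,0],"spin": 0,"jaw": 0},{"linear": [0,0,0],"spin": 0,"jaw": 0}]}}

```text
time: 15.1
ee_pos: [0.6014, 0.0574, 0.0768]
orientation: [[-0.958, 0.285, 0.0], [0.285, 0.958, 0.0], [-0.0, 0.0, -1.0]]
contact_force: [-5.5, 0.8, 11.0]
finger_gap: -0.0002
```

Cover 2 is solid too (11 N with no give). On to cover 3.

>>> {"fn": "apply_moves", "kwargs": {"steps": [{"linear": [0,0,-0.01],"spin": 0,"jaw": 0},{"linear": [0,0,-0.005],"spin": 0,"jaw": 0},{"linear": [0,-0.023,0],"spin": 0,"jaw": 0},{"linear": [0,-0.023,0],"spin": 0,"jaw": 0},{"linear": [0,-0.023,0],"spin": 0,"jaw": 0},{"linear": [0,-0.023,0],"spin": 0,"jaw": 0},{"linear": [0,0,0.004],"spin": 0,"jaw": 0},{"linear": [0,0,0.003],"spin": 0,"jaw": 0}]}}

```text
time: 15.9
ee_pos: [0.5752, -0.0312, 0.0822]
orientation: [[-0.958, 0.287, 0.0], [0.287, 0.958, 0.0], [-0.0, 0.001, -1.0]]
contact_force: [0.6, -0.2, -0.6]
finger_gap: -0.0002
```

```bash
python3 -c "
from h import *
cv2.imwrite('pics/wrist7.png',manip.snapshot('wrist')[:,:,::-1]);cv2.imwrite('pics/scene7.png',manip.snapshot('scene')[:,:,::-1])
cv2.imwrite('pics/c7.png',np.vstack([cv2.imread('pics/wrist7.png')[130:330,100:540],cv2.resize(cv2.imread('pics/scene7.png')[110:260,215:435],(440,300))]))"
```

```text
(no output)
```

View pics/c7.png

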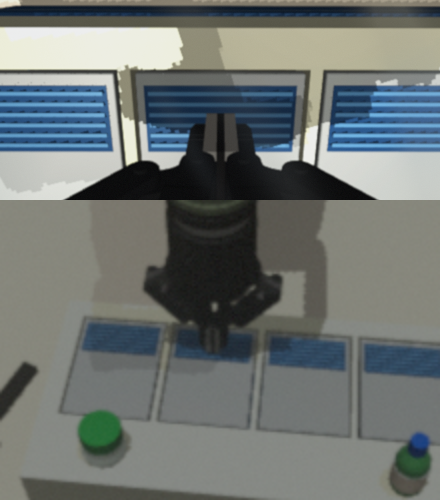

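The tips are over the middle of cover 3's ridged patch and all the covers are flat. Pressing cover 3.

>>> {"fn": "apply_moves", "kwargs": {"steps": [{"linear": [0,0,0.001],"spin": 0,"jaw": 0},{"linear": [0,0,0.001],"spin": 0,"jaw": 0},{"linear": [0,0,0.001],"spin": 0,"jaw": 0},{"linear": [0,0,0.001],"spin": 0,"jaw": 0},{"linear": [0,0,0.001],"spin": 0,"jaw": 0},{"linear": [0,0,0.001],"spin": 0,"jaw": 0},{"linear": [0,0,0.001],"spin": 0,"jaw": 0},{"linear": [0,0,0],"spin": 0,"jaw": 0}]}}

```text
time: 16.8
ee_pos: [0.5751, -0.0308, 0.0769]
orientation: [[-0.958, 0.285, -0.0], [0.285, 0.958, 0.0], [0.0, 0.0, -1.0]]
contact_force: [-4.5, 1.2, 9.2]
finger_gap: -0.0
```

```bash
python3 -c "
from h import *
s=manip.read_state();print(s['contact_force'],s['moment'])
cv2.imwrite('pics/wrist8.png',manip.snapshot('wrist')[:,:,::-1]);cv2.imwrite('pics/scene8.png',manip.snapshot('scene')[:,:,::-1]);cv2.imwrite('pics/top8.png',manip.snapshot('top')[:,:,::-1])
f=lambda n,y0,y1,x0,x1:cv2.convertScaleAbs(cv2.resize(cv2.imread(f'pics/{n}.png')[y0:y1,x0:x1],(390,290),interpolation=cv2.INTER_CUBIC),alpha=1.6,beta=15)
cv2.imwrite('pics/c8.png',np.vstack([np.hstack([f('wrist8',180,300,220,420),f('scene8',110,230,270,430)]),np.hstack([f('top8',150,250,250,400),f('scene7',110,230,270,430)])]))"
```

```text
[-4.53294557  1.16948301  9.17411476] [0.20506228 0.67461113 0.05214443]
```

View pics/c8.png

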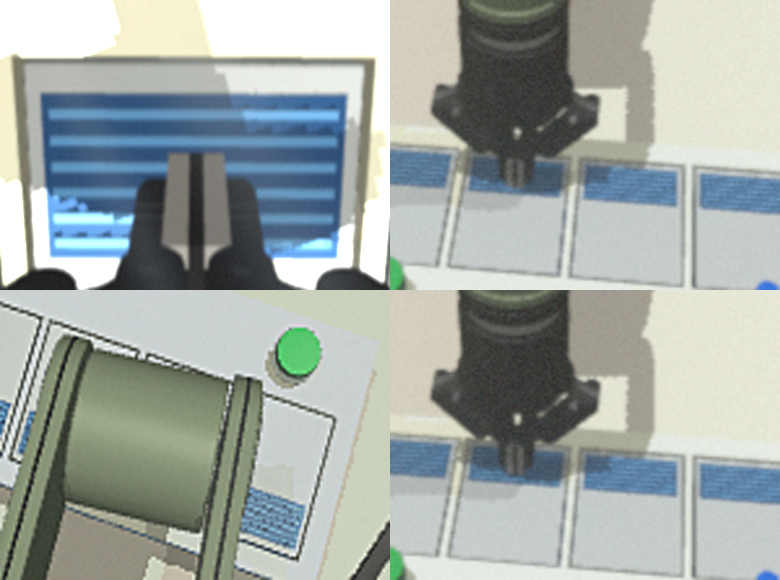

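Cover 3 takes 9 N at the same height and stays flat, so it's solid. The force and moment place the contact straight below the wrist, at the fingertips. On to cover 4.

>>> {"fn": "apply_moves", "kwargs": {"steps": [{"linear": [0,0,-0.01],"spin": 0,"jaw": 0},{"linear": [0,0,-0.005],"spin": 0,"jaw": 0},{"linear": [0,-0.023,0],"spin": 0,"jaw": 0},{"linear": [0,-0.023,0],"spin": 0,"jaw": 0},{"linear": [0,-0.023,0],"spin": 0,"jaw": 0},{"linear": [0,-0.023,0],"spin": 0,"jaw": 0},{"linear": [0,0,0.004],"spin": 0,"jaw": 0},{"linear": [0,0,0.003],"spin": 0,"jaw": 0}]}}

```text
time: 17.75
ee_pos: [0.5489, -0.1194, 0.0833]
orientation: [[-0.958, 0.287, 0.0], [0.287, 0.958, 0.0], [-0.0, 0.0, -1.0]]
contact_force: [0.5, -0.0, 0.1]
finger_gap: 0.0001
```

>>> {"fn": "apply_moves", "kwargs": {"steps": [{"linear": [0,0,0.001],"spin": 0,"jaw": 0},{"linear": [0,0,0.001],"spin": 0,"jaw": 0},{"linear": [0,0,0.001],"spin": 0,"jaw": 0},{"linear": [0,0,0.001],"spin": 0,"jaw": 0},{"linear": [0,0,0.001],"spin": 0,"jaw": 0},{"linear": [0,0,0.001],"spin": 0,"jaw": 0},{"linear": [0,0,0.001],"spin": 0,"jaw": 0},{"linear": [0,0,0],"spin": 0,"jaw": 0}]}}

```text
time: 18.55
ee_pos: [0.5489, -0.119, 0.0765]
orientation: [[-0.958, 0.285, 0.0], [0.285, 0.958, 0.0], [0.0, 0.0, -1.0]]
contact_force: [-0.0, 1.4, 1.5]
finger_gap: -0.0
```

>>> {"fn": "apply_moves", "kwargs": {"steps": [{"linear": [0,0,0.0005],"spin": 0,"jaw": 0},{"linear": [0,0,0.0005],"spin": 0,"jaw": 0},{"linear": [0,0,0.0005],"spin": 0,"jaw": 0},{"linear": [0,0,0.0005],"spin": 0,"jaw": 0},{"linear": [0,0,0],"spin": 0,"jaw": 0},{"linear": [0,0,0],"spin": 0,"jaw": 0},{"linear": [0,0,0],"spin": 0,"jaw": 0},{"linear": [0,0,0],"spin": 0,"jaw": 0}]}}

```text
time: 19.35
ee_pos: [0.5489, -0.1193, 0.0744]
orientation: [[-0.958, 0.285, 0.0], [0.285, 0.958, -0.0], [-0.0, -0.0, -1.0]]
contact_force: [-0.6, 1.6, 2.1]
finger_gap: -0.0004
```

Cover 4 is already below the level where the others stopped, at only 2 N. I'll keep pushing and watch.

>>> {"fn": "apply_moves", "kwargs": {"steps": [{"linear": [0,0,0.001],"spin": 0,"jaw": 0},{"linear": [0,0,0.001],"spin": 0,"jaw": 0},{"linear": [0,0,0.001],"spin": 0,"jaw": 0},{"linear": [0,0,0.001],"spin": 0,"jaw": 0},{"linear": [0,0,0],"spin": 0,"jaw": 0},{"linear": [0,0,0],"spin": 0,"jaw": 0},{"linear": [0,0,0],"spin": 0,"jaw": 0},{"linear": [0,0,0],"spin": 0,"jaw": 0}]}}

```text
time: 20.15
ee_pos: [0.5489, -0.1193, 0.0703]
orientation: [[-0.958, 0.285, 0.0], [0.285, 0.958, -0.0], [-0.0, -0.0, -1.0]]
contact_force: [1.1, 0.9, 0.4]
finger_gap: 0.0004
```

```bash
python3 -c "
from h import *
cv2.imwrite('pics/wrist9.png',manip.snapshot('wrist')[:,:,::-1]);cv2.imwrite('pics/scene9.png',manip.snapshot('scene')[:,:,::-1])
f=lambda n,y0,y1,x0,x1:cv2.convertScaleAbs(cv2.resize(cv2.imread(f'pics/{n}.png')[y0:y1,x0:x1],(390,290),interpolation=cv2.INTER_CUBIC),alpha=1.6,beta=15)
cv2.imwrite('pics/c9.png',np.hstack([f('wrist9',150,330,170,470),f('scene9',120,260,200,380)]))"
```

```text
(no output)
```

View pics/c9.png

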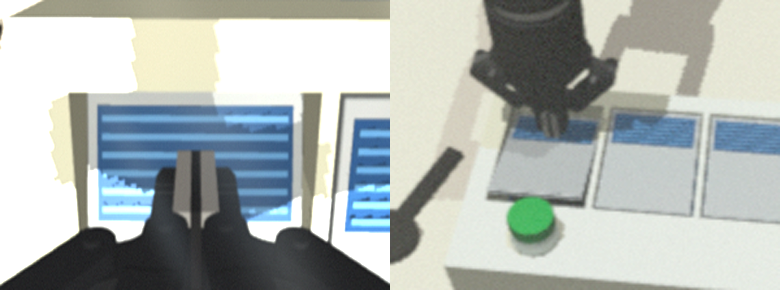

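Confirmed: cover 4 rocks. Its rear end has lifted at (535,200) in the crop, while its neighbours stay flat. Now I'll push it open.

>>> {"fn": "apply_moves", "kwargs": {"steps": [{"linear": [0,0,0.002],"spin": 0,"jaw": 0},{"linear": [0,0,0.002],"spin": 0,"jaw": 0},{"linear": [0,0,0.002],"spin": 0,"jaw": 0},{"linear": [0,0,0.002],"spin": 0,"jaw": 0},{"linear": [0,0,0.002],"spin": 0,"jaw": 0},{"linear": [0,0,0.002],"spin": 0,"jaw": 0},{"linear": [0,0,0.002],"spin": 0,"jaw": 0},{"linear": [0,0,0.002],"spin": 0,"jaw": 0}]}}

```text
time: 21.05
ee_pos: [0.5485, -0.119, 0.054]
orientation: [[-0.958, 0.285, -0.001], [0.285, 0.958, 0.0], [0.001, 0.0, -1.0]]
contact_force: [-0.6, -0.3, 3.5]
finger_gap: 0.0003
```

>>> {"fn": "apply_moves", "kwargs": {"steps": [{"linear": [0,0,0.001],"spin": 0,"jaw": 0},{"linear": [0,0,0.001],"spin": 0,"jaw": 0},{"linear": [0,0,0.001],"spin": 0,"jaw": 0},{"linear": [0,0,0.001],"spin": 0,"jaw": 0},{"linear": [0,0,0.001],"spin": 0,"jaw": 0},{"linear": [0,0,0.001],"spin": 0,"jaw": 0},{"linear": [0,0,0],"spin": 0,"jaw": 0},{"linear": [0,0,0],"spin": 0,"jaw": 0}]}}

```text
time: 21.85
ee_pos: [0.5485, -0.1191, 0.048]
orientation: [[-0.958, 0.285, -0.001], [0.285, 0.958, 0.0], [0.001, 0.0, -1.0]]
contact_force: [-0.1, -0.0, 0.6]
finger_gap: -0.0004
```

```bash
python3 -c "
from h import *
cv2.imwrite('pics/wrist10.png',manip.snapshot('wrist')[:,:,::-1]);cv2.imwrite('pics/scene10.png',manip.snapshot('scene')[:,:,::-1])
f=lambda n,y0,y1,x0,x1:cv2.convertScaleAbs(cv2.resize(cv2.imread(f'pics/{n}.png')[y0:y1,x0:x1],(390,290),interpolation=cv2.INTER_CUBIC),alpha=1.6,beta=15)
cv2.imwrite('pics/c10.png',np.hstack([f('wrist10',150,330,170,470),f('scene10',120,260,200,380)]))"
```

```text
(no output)
```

View pics/c10.png

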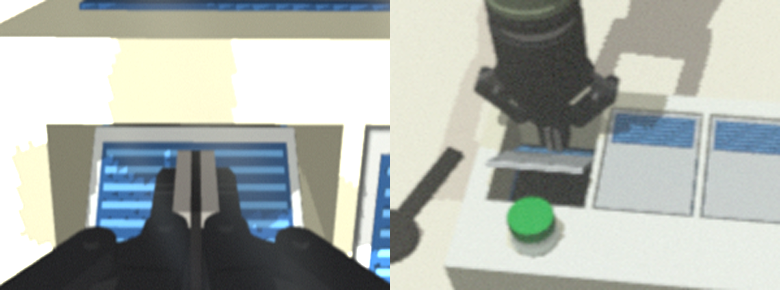

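The cover is well tilted: its plain end has risen at (540,160) in the crop and the bay behind shows dark. The force is still low, so I'll push on to the stop.

>>> {"fn": "apply_moves", "kwargs": {"steps": [{"linear": [0,0,0.001],"spin": 0,"jaw": 0},{"linear": [0,0,0.001],"spin": 0,"jaw": 0},{"linear": [0,0,0.001],"spin": 0,"jaw": 0},{"linear": [0,0,0.001],"spin": 0,"jaw": 0},{"linear": [0,0,0],"spin": 0,"jaw": 0},{"linear": [0,0,0],"spin": 0,"jaw": 0},{"linear": [0,0,0],"spin": 0,"jaw": 0},{"linear": [0,0,0],"spin": 0,"jaw": 0}]}}

```text
time: 22.75
ee_pos: [0.5488, -0.1192, 0.0474]
orientation: [[-0.959, 0.285, -0.001], [0.285, 0.959, -0.0], [0.0, -0.0, -1.0]]
contact_force: [-7.8, 2.4, 17.8]
finger_gap: -0.0
```

>>> {"fn": "apply_moves", "kwargs": {"steps": [{"linear": [0,0,0.001],"spin": 0,"jaw": 0},{"linear": [0,0,0.001],"spin": 0,"jaw": 0},{"linear": [0,0,0.001],"spin": 0,"jaw": 0},{"linear": [0,0,0],"spin": 0,"jaw": 0},{"linear": [0,0,0],"spin": 0,"jaw": 0},{"linear": [0,0,0],"spin": 0,"jaw": 0},{"linear": [0,0,0],"spin": 0,"jaw": 0},{"linear": [0,0,0],"spin": 0,"jaw": 0}]}}

```text
time: 23.55
ee_pos: [0.549, -0.1192, 0.047]
orientation: [[-0.959, 0.285, -0.001], [0.285, 0.959, -0.0], [0.001, -0.001, -1.0]]
contact_force: [-14.6, 4.2, 33.2]
finger_gap: -0.0001
```

The force climbs to 33 N with no travel, so the cover is at its stop. Retreating straight up.

>>> {"fn": "apply_moves", "kwargs": {"steps": [{"linear": [0,0,-0.01],"spin": 0,"jaw": 0},{"linear": [0,0,-0.02],"spin": 0,"jaw": 0},{"linear": [0,0,-0.025],"spin": 0,"jaw": 0},{"linear": [0,0,-0.025],"spin": 0,"jaw": 0},{"linear": [0,0,-0.025],"spin": 0,"jaw": 0},{"linear": [0,0,-0.025],"spin": 0,"jaw": 0},{"linear": [0,0,-0.025],"spin": 0,"jaw": 0},{"linear": [0,0,-0.015],"spin": 0,"jaw": 0}]}}

```text
time: 24.35
ee_pos: [0.5498, -0.1195, 0.2135]
orientation: [[-0.958, 0.285, 0.003], [0.285, 0.958, -0.001], [-0.003, -0.0, -1.0]]
contact_force: [-0.2, 0.1, -0.2]
finger_gap: 0.0002
```

>>> {"fn": "apply_moves", "kwargs": {"steps": [{"linear": [0.02,0,0],"spin": 0,"jaw": 0},{"linear": [0.02,0,0],"spin": 0,"jaw": 0},{"linear": [0.02,0,0],"spin": 0,"jaw": 0},{"linear": [0.02,0,0],"spin": 0,"jaw": 0},{"linear": [0.02,0,0],"spin": 0,"jaw": 0},{"linear": [0.02,0,0],"spin": 0,"jaw": 0},{"linear": [0.01,0,0],"spin": 0,"jaw": 0},{"linear": [0,0,0],"spin": 0,"jaw": 0}]}}

```text
time: 25.15
ee_pos: [0.4234, -0.0817, 0.211]
orientation: [[-0.958, 0.285, -0.0], [0.285, 0.958, 0.0], [0.0, 0.0, -1.0]]
contact_force: [-0.8, -0.5, 0.4]
finger_gap: -0.0002
```

```bash
python3 -c "
from h import *
cv2.imwrite('pics/top11.png',manip.snapshot('top')[:,:,::-1]);cv2.imwrite('pics/scene11.png',manip.snapshot('scene')[:,:,::-1])
f=lambda n,y0,y1,x0,x1:cv2.convertScaleAbs(cv2.resize(cv2.imread(f'pics/{n}.png')[y0:y1,x0:x1],(390,290),interpolation=cv2.INTER_CUBIC),alpha=1.6,beta=15)
cv2.imwrite('pics/c11.png',np.vstack([np.hstack([f('top11',110,270,200,440),f('scene11',130,270,180,460)]),np.hstack([f('top0',110,270,200,440),f('scene0',130,270,180,460)])]))"
```

```text
(no output)
```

View pics/c11.png

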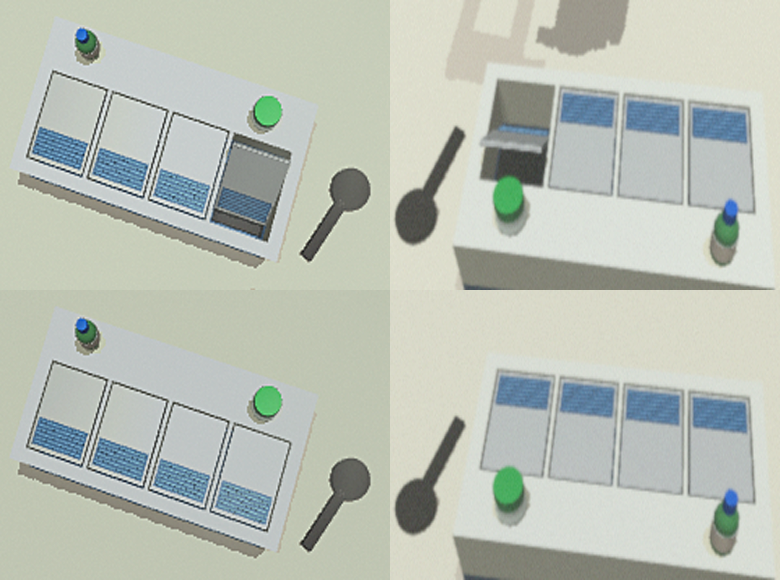

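```bash
python3 -c "
from h import *
a,ea=tri(ray('top',(379.1,196.6)),ray('scene',(245.3,200)));b,eb=tri(ray('top',(343.4,184.5)),ray('scene',(292.7,202.4)))
print(a,ea,b,eb,np.linalg.norm(a-b))
X=np.array([.959,-.285]);p4=np.array([.5485,-.118])
for q in(a,b):
  h=(q[:2]-p4)@X-.04; print('beyond axle',h,'tilt',np.arctan2(q[2]-.097,h))
f=lambda n,y0,y1,x0,x1:cv2.convertScaleAbs(cv2.resize(cv2.imread(f'pics/{n}.png')[y0:y1,x0:x1],(390,400),interpolation=cv2.INTER_CUBIC),alpha=1.6,beta=15)
cv2.imwrite('pics/c12.png',np.hstack([f('top11',172,250,320,396),f('scene11',155,235,230,308)]))"
```

```text
[ 0.61348487 -0.17904196  0.13664186] 0.0034746645260710428 [ 0.63927553 -0.09814792  0.14225459] 0.007131070272327127 0.08509115977113713
beyond axle 0.03971744384659145 tilt 0.7844456833372906
beyond axle 0.04139588733846162 tilt 0.8299005492445728
```

View pics/c12.png

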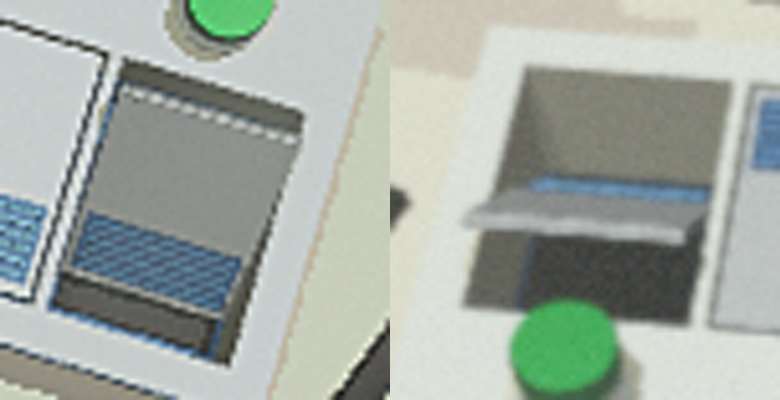

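The raised end's two corners triangulate to tilts of 0.78 and 0.83 rad, about 0.8, so the cover is fully open. The arm is clear and everything else is where it was.

```bash
python3 -c "
from cell import manip
print(manip.sign_off())"
```

```text
the job is handed in; nothing more can be done
None
```

Cover 4 is the one over the empty bay. It now stands fully open and untouched, and I handed the job in at about 25 s.

- **Search:** I pressed covers 1 to 4 in order with closed fingertips. Covers 1, 2 and 3 stopped solid at the same height, with 9–11 N on them. Cover 4 gave way at about 2 N.
- **Opening:** I pushed cover 4 down to its stop, where the force rose to 33 N with no further travel. Then I lifted the arm straight up and drew it back.
- **Last checks:** From two views, the raised end's corners give tilts of 0.78 and 0.83 rad against the 0.8 stop. The rays missed each other by 3–7 mm, so treat that as approximate. Covers 1–3, the bottle, the jar and the paddle look unchanged from the first pictures.
- **Disagreement:** Contact came with the reported tool position at about 0.077 m, not at the console's 0.100 m top. The pictures also put the fingertips about 22–25 mm above the reported position. I therefore relied on force and pictures to find contact, not the stated height.

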